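# Lock the brazing turntable's index disc

## Robot

A 6-joint arm with a two-finger parallel gripper is mounted at the origin on the work surface. World frame = base frame: x ahead of the robot, y to its left, z up, the work surface at z = 0. Lengths are in m, angles in rad, forces in N, time in s.
With the tool pointing down it reaches from about 0.325 to 0.925 m from the base axis. Payload 3.1 kg.
Tool frame: the origin (TCP) lies between the finger pads; the fingertips stand 11 mm ahead of it and the grasp point (between the pads) lies 8 mm behind it; x points along the fingers, y is the direction in which the jaws open and shut, and the axes are right-handed (so a half turn about x gives the same grasp; the last joint's range is limited). The gripper opens to 85 mm and grips with 20 to 120 N. Pads are 22 mm wide; open, the fingers measure 114 mm over their backs; the gripper's body (76 mm by 85 mm) begins 54 mm behind the grasp point. The pads swing forward as they close: fully open they stand 13 mm farther back than shut.
Start: joints at [1.08, 0.217, 1.613, -0, 1.311, -0.112], TCP at [0.231, 0.581, 0.242] pointing down, gripper open.
Joint ranges: [-2.75, 2.75], [-0.78, 2.1], [0.31, 2.55], [-1.13, 4.27], [0.13, 2.63], [-2.58, 2.58]. Speed limits (rad/s): [2.79, 2.79, 3.14, 3.14, 3.14, 3.14].

## Interface

Orientations are given as a unit quaternion [x, y, z, w].
In Python, from station import env gives the robot as it stands.
- The arm moves only by the tool jog_arm, never from a script. Its argument "motion" is one flat list of numbers, 6 for each row, row after row: the shift along the tool's x, y, z in mm, then the turn, a rotation vector about the tool's x, y, z in degrees. In form: [x, y, z, wx, wy, wz, x, y, z, wx, wy, wz, ...]. A call has 1 to 12 rows; each row is the pose to reach, as a shift and turn from the pose commanded when the call began, along the tool's axes at that moment; what a row does not reach only later rows make up. A row lasts 1/8 s, in which the tool goes at most 62.5 mm and 10.7 degrees, less where a joint would pass 70% of its speed; a pose out of reach is approached as far as the arm can. A call with a gripper value outside its range is refused whole. "hand" is the closure, from 0 (fully open) to 1 (shut), set as the call begins (left out, the last holds). The fingers move at their own pace and stop on an object; "force" is the grip in N (left out, the last holds). Time passes only in rows, so rows that repeat a pose let the fingers close. It gives the time, the measured TCP pose, the force and the opening at its end, in the units of the state.
- env.observe(): the state, without advancing time (a new reading comes with each control period).
- env.capture(name): name is "scene" or "top"; returns the picture (400x640x3 uint8, blue, green, red); there is no depth.
- env.camera_model(name): a dict with "fx", "fy", "cx", "cy" (pixels), "distortion" ([k1, k2, p1, p2, k3] as OpenCV has them; the pictures are not rectified), "extrinsics" (4x4, takes a point from world to camera coordinates). Camera axes: x right, y down, z forward; pixel columns grow to the right and rows downward; lengths in m; the calibration is good to about 2 mm. A picture is of the moment at which its call begins. camera_model takes no time and is no camera call.
- env.close_job(): hands the job in, once; it reports no verdict.
Trained networks look in the newest picture that a camera, given by its name, has taken for a name from the list of things; names that differ only in an ending like _2 or _b are one class to them, and where a whole thing is asked for, a point or a joint stands for the part that bears it (a point fixed in the world has none). Each returns a list of dicts, best first, with "p" (0 to 1); they miss things now and then, are a little off and sometimes report something else, mostly with a low value. They report only what shows in the picture. A call takes as long as a camera call. They do not tell look-alikes from the thing itself.
- env.find_in(name, camera): "bbox" ([centre column, centre row, width, height] in pixels, round what is visible of it).
The state is a dict: "time_s": time; "joint_positions": joint angles; "joint_velocities": joint speeds; "joint_torque": joint torques, N m; "ee_pos": TCP position; "tool_rot": TCP orientation; "wrist_force": force on the tool from outside, world axes, zero at the start; "torque": the same for the moment, N m; "grip_width": finger opening in m.
Only numpy, scipy, OpenCV 4.12 (cv2) and the standard library are available. Lean on these libraries where they do the work, as an engineer would, in place of code of your own. Each camera call takes 0.05 s, during which the arm holds its last target. There are 200 camera calls.

## Task

Lock the brazing turntable. Using only the fingertips as pushers, with a light push and without gripping anything, push the upright handle round until the slot in the rim of the disc lines up with the lock bar, then push the bar's thumb plate until the bar is fully home in the slot. Leave the cup wheel seated on its spindle, leave the other things on the bench where they are, and finish with the hand clear.

Things in the scene. Friction and masses are not known exactly. Their poses are not given: they have to be found in the camera images.
- turntable: Fixed blue cast base of the turntable, screwed to the bench. Origin on the vertical axis of the disc at bench height (z up). Its +y axis points from the disc's axis along the lock bar; the bar slides along this line (x = 0) towards the axis. The base stays where it is. The bar runs in a guide block 56 mm wide (x) from y = 128 to 200 mm, its top at z = 75 mm.
- index_disc (a joint): Angle (rad) of the bright steel index disc about the turntable's vertical axis, anticlockwise from above positive, no end stops. 0 or 2 pi = the slot faces the lock bar. Disc 220 mm across, 10 mm thick, top at z = 65 mm. It turns either way against light bearing friction (2 to 5 N at the handle) and stays where it is left. The cup wheel stands on its centre.
- handle_mid (a point): Middle of the upright black machine handle fixed to the disc, 90 mm from the disc's axis and exactly opposite (180 degrees from) the slot. The handle is 24 mm in diameter and stands from the disc's top (z = 65 mm) to z = 120 mm; this point is at z = 95 mm. Pushed sideways it carries the disc round.
- slot_mouth (a point): Centre of the mouth of the disc's ONE slot, on the rim 110 mm from the axis, at the disc's top (z = 65 mm). The slot runs from here straight towards the axis: 18 mm wide, 46 mm deep, its mouth flared to 27 mm.
- lock_bar (a joint): How far the lock bar is pushed in (m): 0 = fully out, 0.056 = fully home, thumb plate against the guide block. It slides with 2 to 6 N, stays where it is left, and stops against the rim if the slot is not in line.
- thumb_face (a point): Point on the outer face of the upright thumb plate at the bar's outer end, the face to push, square to the bar; 262 mm from the disc's axis when the bar is fully out, 206 mm when home. The plate is 36 mm wide, 6 mm thick, from z = 67 to 113 mm; this point is on its centre line at z = 95 mm.
- cup_wheel: Loose steel cup grinding wheel on the turntable, 100 mm across, 34 mm high, rim up, its bore over the 20 mm spindle pin. Origin at the centre of its underside, at z = 71 mm on the disc's boss; its top is at z = 105 mm. It turns with the disc; it must stay seated.
- spare_wheel: Bystander: another loose cup wheel of the same size, rim up, on the bench on the robot's side of the guide block. Origin at the centre of its underside.
- flux_jar: Bystander: white jar with a steel lid, 60 mm across, 70 mm high, standing on the far side of the guide block. Origin at the centre of its underside.
- wire_brush: Bystander: wooden wire brush about 240 mm long, 32 mm high, lying on the bench beyond the disc. Origin at bench height near its middle.
- spanner: Bystander: steel spanner 200 mm long lying flat between the disc and the robot. Origin at bench height near its middle.
- segment_pan: Bystander: round aluminium pan 184 mm across, 30 mm high, with steel segments lying in it, on the side of the disc away from the bar. Origin at the centre of its underside.
- hammer: Bystander: hammer 270 mm long lying on the bench beyond the outer end of the bar. Origin at bench height near its middle.
- bar_nose (a point): Tip of the lock bar, the end that enters the slot, at z = 60 mm; 124 mm from the disc's axis when the bar is fully out (14 mm outside the rim), 68 mm when home. The bar is 15 mm wide, its nose tapered to 7 mm over the last 14 mm, so that it centres the disc by itself when the slot is up to 6 mm off.
Mind the look-alikes: they are no part of the job. Leave any purple look-alike of the cup_wheel alone.

How it is judged:
On the way:
1. the slot faces the lock bar while the bar is still out (x of slot_mouth in the frame of turntable between -0.012 and 0.012 m and y of slot_mouth in the frame of turntable above 0.09 m and value of joint lock_bar below 0.03 m), for 0.2 s.
At the end, for the whole second after the job is handed in: The lock bar is home in the slot: joint lock_bar above 0.051 (within 5 mm of its stop) with the slot's mouth within 5 mm of the bar's line, the disc at rest, and the cup wheel seated on its spindle (within 4 mm of the axis, underside at 71 mm, give or take 3 mm) (value of joint lock_bar above 0.051 m and x of slot_mouth in the frame of turntable between -0.005 and 0.005 m and y of slot_mouth in the frame of turntable above 0.1 m and velocity of joint index_disc between -0.05 and 0.05 rad/s and horizontal distance between cup_wheel and turntable below 0.004 m and height (world z) of cup_wheel between 0.068 and 0.074 m); the robot touches nothing.
It fails at once if the cup wheel is lifted more than 8 mm or tipped more than 0.15 rad (height (world z) of cup_wheel above 0.079 m or angle between cup_wheel's own z axis and vertical above 0.15 rad).
It fails at once if any part of the turntable is gripped or forced: more than 35 N from the fingers (contact force between the fingers and turntable above 35 N).
It fails at once if a bystander is moved more than 25 mm (distance of any of spare_wheel, flux_jar, wire_brush, spanner, segment_pan, hammer from where it was at the start of the episode above 0.025 m).
It also fails if it takes over 58 s, if anything falls off the work surface, if the arm or the gripper's body presses on something with over 40 N, if the wrist force passes 120 N, or if a joint passes its speed limit or range.

## Working session

There is one attempt and no reset: what is moved stays moved. The work goes in short steps, Python scripts to look and compute and a tool call to move; the robot and the scene stay as the last step left them, time stands still between calls to the robot, and variables do not carry over. Pictures are saved under pics/ and viewed, about 8 in all and at most 12, crops included, and the job is handed in when it is done.

Besides the shell and the picture viewer there is one more tool, called as a command line: name --argument value ..., lists and objects as JSON in quotes. jog_arm: Moves the arm, as the interface text tells. Its arguments: {"type":"object","properties":{"motion":{"type":"array"},"hand":{"type":"number"},"force":{"type":"number"}},"required":["motion"]}

```bash
mkdir -p pics; cat > h.py <<'E'
import numpy as np, cv2
from station import env
def ray(cam,uv):
    m=env.camera_model(cam); K=np.array([[m['fx'],0,m['cx']],[0,m['fy'],m['cy']],[0,0,1]])
    n=cv2.undistortPoints(np.array([[uv]],float),K,np.array(m['distortion'],float))[0,0]
    E=np.array(m['extrinsics']); R=E[:3,:3]; c=-R.T@E[:3,3]; return c,R.T@np.array([n[0],n[1],1])
def atz(cam,uv,z):
    c,d=ray(cam,uv); return c+d*(z-c[2])/d[2]
def proj(cam,P):
    m=env.camera_model(cam); K=np.array([[m['fx'],0,m['cx']],[0,m['fy'],m['cy']],[0,0,1]]);E=np.array(m['extrinsics'])
    return cv2.projectPoints(np.array(P,float).reshape(-1,1,3),cv2.Rodrigues(E[:3,:3])[0],E[:3,3],K,np.array(m['distortion'],float))[0][:,0]
E
python3 - <<'E'
from h import *
np.set_printoptions(precision=3,suppress=True)
for c in ('scene','top'):
    im=env.capture(c); cv2.imwrite(f'pics/{c}0.png',im)
    print(c,'campos',ray(c,(320,200))[0])
    for n in ['turntable','index_disc','handle_mid','slot_mouth','thumb_face','lock_bar','cup_wheel','flux_jar']:
        for r in env.find_in(n,c)[:3]: print(n,np.round(r['bbox'],1),round(r['p'],2))
print(env.observe())
E
```

```text
scene campos [1.279 0.046 0.979]
turntable [290.2 214.3 147.1  79.8] 0.75
index_disc [262.5 210.1  87.3  80. ] 0.93
handle_mid [259.7 214.2  87.8  80. ] 0.91
slot_mouth [259.1 211.8  86.1  80.5] 0.88
thumb_face [336.1 222.8  58.6  24.5] 0.52
lock_bar [332.8 220.9  55.3  21.9] 0.76
lock_bar [169.1 221.1  70.7  50.9] 0.4
cup_wheel [412.1 152.9  35.3  28.4] 0.7
cup_wheel [221.7 146.7  32.2  26.2] 0.66
flux_jar [331.8 269.4  25.   31.3] 0.58
flux_jar [258.4 211.1  87.4  76.1] 0.5
top campos [0.34  0.    1.098]
turntable [342.6 190.2 129.8  76.2] 0.87
index_disc [365.2 190.3  76.3  80. ] 0.63
slot_mouth [365.5 189.3  78.8  76.4] 0.55
thumb_face [302.  178.3  52.4  21. ] 0.67
lock_bar [301.9 177.8  48.6  25.2] 0.5
lock_bar [301.9 143.1  20.1  24.3] 0.49
cup_wheel [368.4 188.1  36.   37.9] 0.91
cup_wheel [423.4 288.6  40.6  35.1] 0.75
cup_wheel [224.8 287.9  33.2  34.5] 0.7
flux_jar [300.9 143.6  17.7  23.9] 0.97
{'time_s': 0.9, 'joint_positions': array([ 1.08 ,  0.217,  1.613,  0.   ,  1.311, -0.112]), 'joint_velocities': array([-0.001, -0.001, -0.001, -0.001, -0.002,  0.001]), 'joint_torque': array([ -0.001, -39.688, -30.426,  -0.   ,   0.001,  -0.   ]), 'ee_pos': array([0.231, 0.581, 0.242]), 'tool_rot': array([ 0.133,  0.694, -0.133,  0.694]), 'wrist_force': array([-0.012,  0.475,  0.346]), 'torque': array([-0.014, -0.055, -0.011]), 'grip_width': 0.0855323496197338}
```

View pics/top0.png

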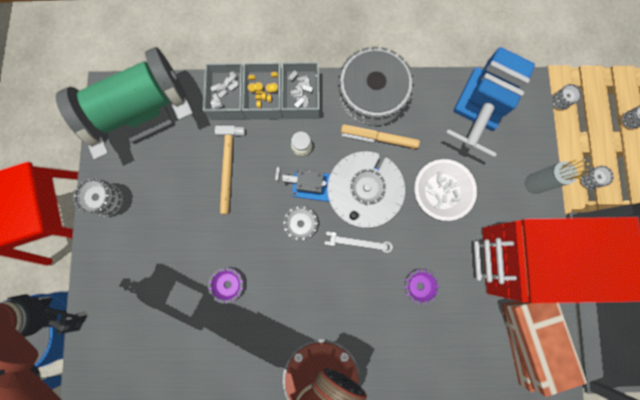

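View pics/scene0.png

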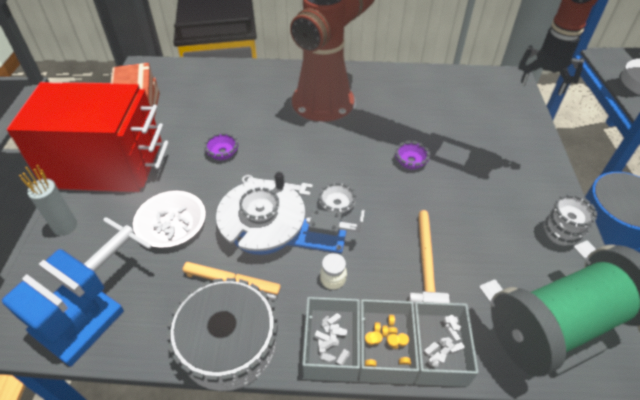

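Top view: the turntable disc is centred at about (367,188), with the slot at (379,160) and the black handle at (354,215). The bar's thumb plate is at (279,175), the spare wheel at (300,223), the jar at (301,143) and the hammer at (226,170).

There are three cup-wheel candidates: steel at (368,188), which stands on the disc and so is the one meant, and purple at (227,285) and (421,286), which are look-alikes. I'll confirm this in an enlarged crop.

```bash
python3 - <<'E'
from h import *
a=cv2.imread('pics/top0.png')[125:255,265:415]; b=cv2.imread('pics/scene0.png')[165:265,205:375]
a=cv2.resize(a,None,fx=4,fy=4,interpolation=2); b=cv2.resize(b,(800-600,118),interpolation=2)
cv2.imwrite('pics/c1.png',a)
np.set_printoptions(precision=3,suppress=True)
for n,uv,z in [('disc',(367,188.5),.065),('slot',(379,160),.065),('handletop',(354,215),.12),('thumb',(278,175),.11),('spare',(300,223),.034),('jar',(301,140),.07),('cup',(368.4,188),.1),('hamhead',(229,131),.02),('hamend',(224,212),.02),('spanL',(328,240),0.01)]: print(n,atz('top',uv,z))
E
```

```text
disc [ 0.538 -0.136  0.065]
slot [ 0.621 -0.174  0.065]
handletop [ 0.455 -0.092  0.12 ]
thumb [0.569 0.113 0.11 ]
spare [0.444 0.057 0.034]
jar [0.682 0.052 0.07 ]
cup [ 0.532 -0.136  0.1  ]
hamhead [0.73  0.275 0.02 ]
hamend [0.48  0.283 0.02 ]
spanL [ 0.395 -0.024  0.01 ]
```

View pics/c1.png

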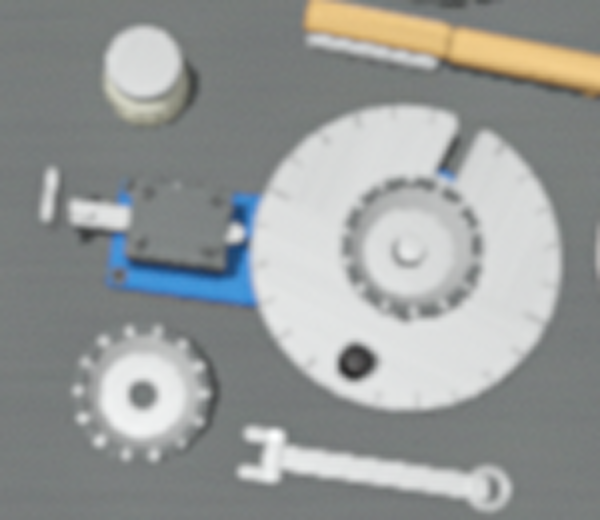

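The crop confirms it: the steel wheel sits on the spindle, the handle is at crop (356,361), the slot mouth at (470,125), the thumb plate at (49,195) and the bar nose at (238,233). Next I'll work out the pose and overlay the model on both views.

```bash
python3 - <<'E'
from h import *
from scipy.optimize import least_squares
np.set_printoptions(precision=4,suppress=True)
f=lambda u,v:(265+u/4-.375,125+v/4-.375)
rim=[atz('top',f(*p),.065)[:2] for p in [(249,250),(562,258),(400,103),(405,411),(285,160),(300,370),(535,345)]]
r=least_squares(lambda q:[np.hypot(*(p-q[:2]))-.110 for p in rim],[.53,-.13]); c=r.x; print('centre',c,r.fun)
for n,p,z in [('thumb',(49,195),.113),('nose',(240,233),.067),('blk',(180,224),.075),('slot',(470,128),.065),('handle',(356,359),.12),('pin',(408,250),.1)]:
    d=atz('top',f(*p),z)[:2]-c; print(n,d+c,np.hypot(*d),np.degrees(np.arctan2(d[1],d[0])))
yaw=np.arctan2(*(atz('top',f(49,195),.113)[:2]-c)[::-1]); 
hd=np.arctan2(*(atz('top',f(356,359),.12)[:2]-c)[::-1])
np.save('m.npy',[*c,yaw,hd])
out=[]
for cam,(x,y,w,h) in (('top',(265,125,150,130)),('scene',(205,165,180,110))):
    im=cv2.resize(cv2.imread(f'pics/{cam}0.png')[y:y+h,x:x+w],None,fx=4,fy=4,interpolation=2)
    def dot(P,col):
        for u in proj(cam,P): cv2.circle(im,tuple(int(k) for k in ((u-[x,y]+.375)*4)),2,col,-1)
    t=np.linspace(0,6.28,60); dot([(c[0]+.11*np.cos(a),c[1]+.11*np.sin(a),.065) for a in t],(0,0,255))
    pol=lambda rr,a,z:(c[0]+rr*np.cos(a),c[1]+rr*np.sin(a),z)
    dot([pol(.262,yaw,z) for z in (.067,.095,.113)]+[pol(.124,yaw,.06),pol(.128,yaw,.075),pol(.2,yaw,.075)],(0,255,0))
    dot([pol(.09,hd,.12),pol(.09,hd,.065),pol(.11,hd+np.pi,.065),pol(.064,hd+np.pi,.065)],(255,0,255))
    out.append(cv2.copyMakeBorder(im,0,520-im.shape[0],0,0,0))
cv2.imwrite('pics/ov.png',cv2.resize(np.hstack([out[0][:,:600],out[1][:520]]),(800,315)))
E
```

```text
centre [ 0.5376 -0.1332] [0.0017 0.0023 0.0029 0.0012 0.0006 0.0018 0.0014]
thumb [0.5734 0.116 ] 0.2518151270231797 81.8308651680991
nose [ 0.5549 -0.0154] 0.11912651191531672 81.62449401572563
blk [0.5602 0.0273] 0.16208783276529368 81.96417723256873
slot [ 0.6313 -0.1831] 0.10611732267973348 -28.022344352978717
handle [ 0.4571 -0.0911] 0.09086459482228085 152.4033670114456
pin [ 0.5349 -0.1308] 0.0036470210149547426 138.0994129922131
```

View pics/ov.png

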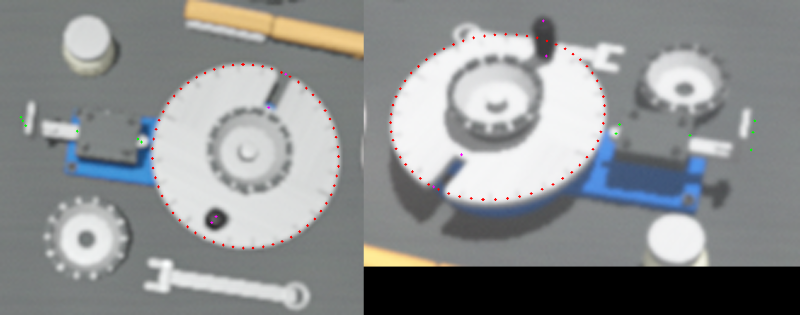

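The overlay fits both views: rim, handle, slot and bar line all match. The disc centre is (0.538,-0.133), the bar bearing is 81.8° and the handle bearing is 152.4°. The handle has to go anticlockwise by about 109°, so I'll straddle it with half-open fingers (a pusher, no grip) and carry it round.

jog_arm --motion '[0,-25,20,9,0,0,0,-70,60,18,0,0,0,-120,102,27,0,0,0,-170,145,36,0,0,0,-220,188,45,0,0,0,-270,230,54,0,0,0,-320,272,63,0,0,0,-370,315,72,0,0,0,-420,357,81,0,0,0,-470,400,90,0,0,0,-515,436,99,0,0,0,-541,458,108,0,0]' --hand 0.4

```text
time_s: 2.4
ee_pos: [0.4571, -0.0937, 0.2428]
tool_rot: [0.641, 0.298, -0.641, 0.299]
wrist_force: [0.8, 0.5, 0.4]
grip_width: 0.0511
```

jog_arm --motion '[0,0,0,10,0,0,10,0,0,20,0,0,20,0,0,30,0,0,30,0,0,40,0,0,40,0,0,50,0,0,50,0,0,60,0,0,60,0,0,70,0,0,70,0,0,78,0,0,80,0,0,78,0,0,100,0,0,78,0,0,125,0,0,78,0,0,150,0,0,78,0,0]'

```text
time_s: 3.9
ee_pos: [0.4569, -0.0914, 0.0918]
tool_rot: [0.687, -0.168, -0.686, -0.168]
wrist_force: [1.1, 0.0, -0.4]
grip_width: 0.0512
```

```bash
python3 - <<'E'
from h import *
from scipy.spatial.transform import Rotation as R
np.set_printoptions(precision=4,suppress=True)
o=env.observe(); M=R.from_quat(o['tool_rot']).as_matrix(); p=o['ee_pos']; print(p,M,o['joint_positions'],o['wrist_force'])
a=cv2.resize(env.capture('top')[125:255,265:415],None,fx=3,fy=3,interpolation=2); b=cv2.resize(env.capture('scene')[165:275,205:385],(390*18//11,390),interpolation=2)[:, :350]
cv2.imwrite('pics/p2.png',np.hstack([a,b]))
c=np.array([.5376,-.1332]); r=.0905; h0=np.radians(152.4)
for k in range(0,13):
    a=h0+np.radians(9.12*k); q=np.array([*(c+r*np.array([np.cos(a),np.sin(a)])),p[2]])
    print(k,9.12*k,(M.T@(q-p))*1000)
E
```

```text
[ 0.4569 -0.0914  0.0918] [[ 0.0009 -0.4625 -0.8866]
 [-0.0004 -0.8866  0.4625]
 [-1.     -0.0001 -0.001 ]] [-0.3483  0.0707  2.0929 -0.      0.977   1.7033] [ 1.0623  0.0371 -0.4223]
0 0.0 [ 0.0004 -0.3733 -0.4067]
1 9.12 [-0.     13.9723 -1.5375]
2 18.24 [ 0.0017 27.9573 -4.9277]
3 27.36 [  0.0057  41.2281 -10.4917]
4 36.48 [  0.0117  53.4492 -18.0889]
5 45.599999999999994 [  0.0196  64.3117 -27.5271]
6 54.72 [  0.0293  73.5409 -38.5677]
7 63.839999999999996 [  0.0405  80.9035 -50.9316]
8 72.96 [  0.0529  86.2132 -64.3062]
9 82.08 [  0.0661  89.3359 -78.3534]
10 91.19999999999999 [  0.0799  90.1927 -92.7179]
11 100.32 [   0.094    88.7618 -107.0366]
12 109.44 [   0.1078   85.0794 -120.9475]
```

View pics/p2.png

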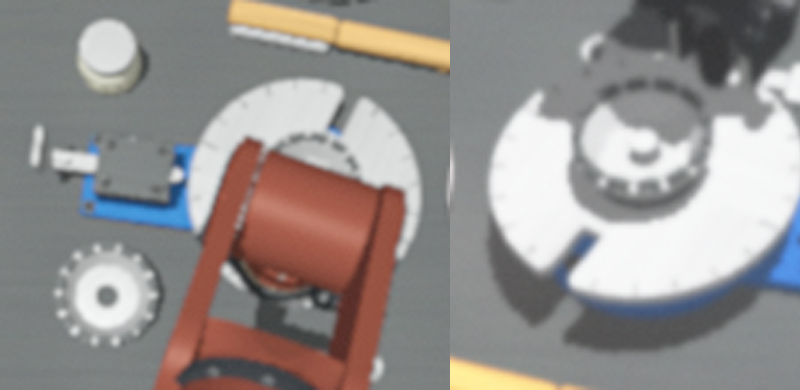

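The top view shows the hand at the handle and nothing disturbed. In the scene view the handle stands between the fingers and the slot is still at the same place. Now the first half of the arc.

jog_arm --motion '[0,7.2,-0.3,-4.6,0,0,0,14.3,-1.1,-9.1,0,0,0,21.4,-2.6,-13.7,0,0,0,28.3,-4.5,-18.2,0,0,0,35.1,-7.1,-22.8,0,0,0,41.6,-10.1,-27.4,0,0,0,47.8,-13.7,-31.9,0,0,0,53.8,-17.7,-36.5,0,0,0,59.4,-22.2,-41,0,0,0,64.7,-27.2,-45.6,0,0,0,69.5,-32.6,-50.2,0,0,0,73.9,-38.2,-54.7,0,0]'

```text
time_s: 5.5
ee_pos: [0.4566, -0.1739, 0.0933]
tool_rot: [0.688, 0.167, -0.687, 0.166]
wrist_force: [0.1, 3.1, 0.7]
grip_width: 0.0513
```

jog_arm --motion '[0,7.2,-0.3,-4.6,0,0,0,14.3,-1.1,-9.1,0,0,0,21.4,-2.6,-13.7,0,0,0,28.3,-4.5,-18.2,0,0,0,35.1,-7.1,-22.8,0,0,0,41.6,-10.1,-27.4,0,0,0,47.8,-13.7,-31.9,0,0,0,53.8,-17.7,-36.5,0,0,0,59.4,-22.2,-41,0,0,0,64.7,-27.2,-45.6,0,0,0,69.5,-32.6,-50.2,0,0,0,73.9,-38.2,-54.7,0,0]'

```text
time_s: 7.0
ee_pos: [0.5231, -0.2227, 0.0932]
tool_rot: [-0.533, -0.464, 0.534, -0.463]
wrist_force: [-2.4, 1.3, 1.4]
grip_width: 0.0512
```

```bash
python3 - <<'E'
from h import *
a=cv2.resize(env.capture('top')[125:255,265:415],None,fx=3,fy=3,interpolation=2); b=cv2.resize(env.capture('scene')[165:275,205:385],(390*18//11,390),interpolation=2)[:, :350]
cv2.imwrite('pics/p3.png',np.hstack([a,b]))
o=env.observe(); print(o['ee_pos'],o['tool_rot'],o['wrist_force'],o['joint_positions'])
E
```

```text
[ 0.52473046 -0.22350251  0.09352049] [ 0.53479272  0.46217725 -0.5343006   0.4635858 ] [ 0.26052488 -0.44233999 -0.18457468] [-5.25712404e-01  2.73836409e-01  1.84943896e+00  1.16880197e-05
  1.01620724e+00 -3.82265229e-01]
```

View pics/p3.png

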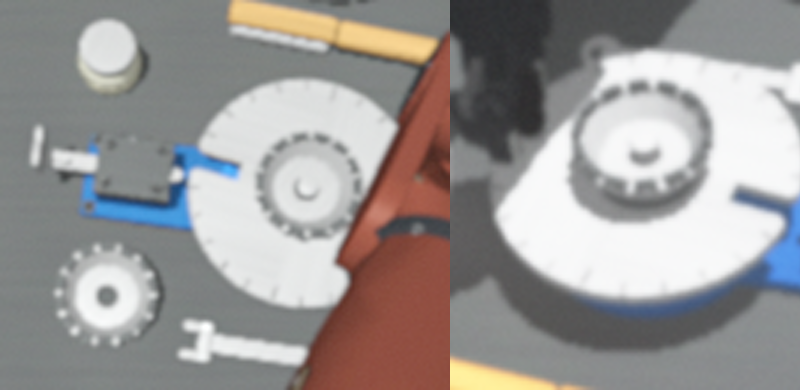

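The slot mouth is at crop (197,156) and the nose at (177,174), so about 10° remain. That is the expected lag of the handle behind the TCP, so I'll nudge on by 9.5°.

jog_arm --motion '[0,3.7,-0.1,-2.4,0,0,0,7.5,-0.3,-4.8,0,0,0,11.2,-0.7,-7.1,0,0,0,14.2,-1.1,-9,0,0,0,15,-1.2,-9.5,0,0,0,15,-1.2,-9.5,0,0]'

```text
time_s: 7.85
ee_pos: [0.539, -0.2242, 0.0924]
tool_rot: [0.495, 0.505, -0.495, 0.505]
wrist_force: [-1.4, -0.4, 1.0]
grip_width: 0.0511
```

```bash
python3 - <<'E'
from h import *
cv2.imwrite('pics/p4.png',cv2.resize(env.capture('top')[155:215,300:380],None,fx=8,fy=8,interpolation=2))
o=env.observe(); print(o['ee_pos'],o['wrist_force'])
E
```

```text
[ 0.53895058 -0.22412327  0.0923062 ] [-0.31853848  0.17150043  0.63365264]
```

View pics/p4.png

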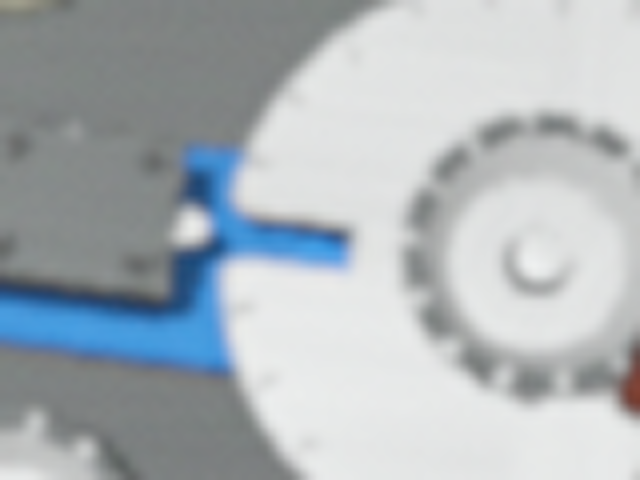

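The slot is in line with the nose to within about 1°: slot mid-line (305,246) against bar line (305,243), roughly 1 mm off and well inside the nose taper. Now I'll lift clear and go to the thumb plate.

jog_arm --motion '[-25,0,0,0,0,0,-70,0,0,0,0,0,-115,0,0,0,0,0,-130,5,-30,2,0,0,-130,11,-80,4,0,0,-130,18,-135,6,0,0,-130,25,-190,8,0,0,-130,32,-245,9.4,0,0,-130,39,-300,9.4,0,0,-130,45,-350,9.4,0,0,-130,49,-385,9.4,0,0,-130,49,-385,9.4,0,0]'

```text
time_s: 9.4
ee_pos: [0.5798, 0.1647, 0.2222]
tool_rot: [0.534, 0.464, -0.533, 0.464]
wrist_force: [0.9, -0.5, 1.0]
grip_width: 0.0512
```

jog_arm --motion '[0,0,0,0,0,0,0,0,0,0,0,0,0,0,0,0,0,0,0,0,0,0,0,0,0,0,0,0,0,0]' --hand 1 --force 20

```text
time_s: 10.02
ee_pos: [0.5797, 0.1616, 0.2224]
tool_rot: [0.535, 0.463, -0.535, 0.463]
wrist_force: [0.1, -0.2, 0.4]
grip_width: 0.0003
```

```bash
python3 - <<'E'
from h import *
from scipy.spatial.transform import Rotation as R
np.set_printoptions(precision=4,suppress=True)
o=env.observe(); M=R.from_quat(o['tool_rot']).as_matrix(); p=o['ee_pos']; print(p,M[:,2],o['wrist_force'],o['grip_width'])
c=np.array([.5376,-.1332]);b=np.radians(81.8)
for r in (.298,.273,.217): print(r,M.T@(np.array([*(c+r*np.array([np.cos(b),np.sin(b)])),.095])-p)*1000)
a=env.capture('top')[125:255,230:400]; s=env.capture('scene')[165:265,205:395]
cv2.imwrite('pics/p5.png',np.hstack([cv2.resize(a,(400,306),interpolation=2),cv2.resize(s,(400,306),interpolation=2)]))
E
```

```text
[0.5797 0.1616 0.2224] [-0.1433 -0.9897 -0.    ] [ 0.0895 -0.1835  0.4372] 0.0002535765789057951
0.298 [127.3834   0.3826  -0.2062]
0.273 [127.3823   0.3986  24.7938]
0.217 [127.38     0.4343  80.7938]
```

View pics/p5.png

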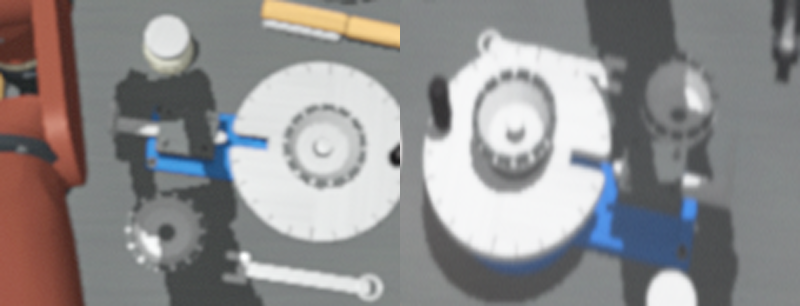

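The disc is aligned (slot facing the nose, handle directly opposite), the cup wheel is seated and the bystanders are untouched. I'll descend outside the plate and push inwards gently.

jog_arm --motion '[25,0,0,0,0,0,65,0,0,0,0,0,105,0,0,0,0,0,127,0,0,0,0,0,127,0,0,0,0,0,127,0,6,0,0,0,127,0,12,0,0,0,127,0,18,0,0,0,127,0,23,0,0,0,127,0,27,0,0,0,127,0,31,0,0,0,127,0,35,0,0,0]'

```text
time_s: 11.62
ee_pos: [0.5746, 0.1278, 0.0953]
tool_rot: [0.535, 0.463, -0.534, 0.462]
wrist_force: [0.5, 3.4, -0.4]
grip_width: 0.0
```

jog_arm --motion '[0,0,4,0,0,0,0,0,8,0,0,0,0,0,12,0,0,0,0,0,16,0,0,0,0,0,20,0,0,0,0,0,24,0,0,0,0,0,27,0,0,0,0,0,30,0,0,0]'

```text
time_s: 12.62
ee_pos: [0.5702, 0.0974, 0.0953]
tool_rot: [-0.534, -0.463, 0.535, -0.463]
wrist_force: [-0.7, 3.3, -0.2]
grip_width: 0.0002
```

jog_arm --motion '[0,0,3,0,0,0,0,0,6,0,0,0,0,0,9,0,0,0,0,0,11,0,0,0,0,0,12,0,0,0,0,0,12,0,0,0]'

```text
time_s: 13.38
ee_pos: [0.5685, 0.0855, 0.0953]
tool_rot: [-0.534, -0.463, 0.535, -0.463]
wrist_force: [-0.3, 2.4, 0.7]
grip_width: -0.0
```

jog_arm --motion '[0,0,1,0,0,0,0,0,2,0,0,0,0,0,3,0,0,0,0,0,3,0,0,0]'

```text
time_s: 13.88
ee_pos: [0.5681, 0.0826, 0.0953]
tool_rot: [-0.534, -0.463, 0.535, -0.463]
wrist_force: [-0.2, 2.5, 1.5]
grip_width: 0.0
```

Still sliding at about 2.5 N, with no stop felt yet. I'll continue in 1 mm steps.

jog_arm --motion '[0,0,1,0,0,0,0,0,2,0,0,0,0,0,2,0,0,0]'

```text
time_s: 14.25
ee_pos: [0.5679, 0.0813, 0.0953]
tool_rot: [0.535, 0.463, -0.534, 0.463]
wrist_force: [-0.5, 4.2, 0.5]
grip_width: 0.0001
```

jog_arm --motion '[0,0,1,0,0,0,0,0,1,0,0,0]'

```text
time_s: 14.5
ee_pos: [0.5679, 0.0812, 0.0953]
tool_rot: [0.535, 0.463, -0.534, 0.462]
wrist_force: [-0.1, 7.8, -0.2]
grip_width: -0.0
```

jog_arm --motion '[0,0,1,0,0,0,0,0,1,0,0,0]'

```text
time_s: 14.75
ee_pos: [0.5679, 0.0812, 0.0954]
tool_rot: [0.536, 0.464, -0.533, 0.462]
wrist_force: [1.2, 10.6, -0.4]
grip_width: -0.0002
```

It has stopped hard at a radius of 0.217 m, which is exactly the home value plus the 11 mm half-pad. I'll back off and raise the hand, then check.

jog_arm --motion '[0,0,-5,0,0,0,0,0,-20,0,0,0,0,0,-45,0,0,0,0,0,-70,0,0,0,-30,0,-80,0,0,0,-80,0,-80,0,0,0,-130,0,-90,0,0,0,-150,0,-110,0,0,0,-150,0,-130,0,0,0,-150,0,-130,0,0,0]'

```text
time_s: 16.0
ee_pos: [0.5854, 0.2086, 0.2436]
tool_rot: [-0.533, -0.464, 0.535, -0.463]
wrist_force: [-0.7, -0.1, -0.5]
grip_width: -0.0002
```

```bash
python3 - <<'E'
from h import *
a=env.capture('top')[125:255,230:400]; s=env.capture('scene')[165:265,205:395]
cv2.imwrite('pics/p6.png',np.hstack([cv2.resize(a,(400,306),interpolation=2),cv2.resize(s,(400,306),interpolation=2)]))
print(env.find_in('cup_wheel','top')[0],env.observe()['wrist_force'])
E
```

```text
{'bbox': [421.2, 289.2, 36.5, 34.8], 'p': 0.96} [-0.9901432   1.24892076  0.44930045]
```

View pics/p6.png

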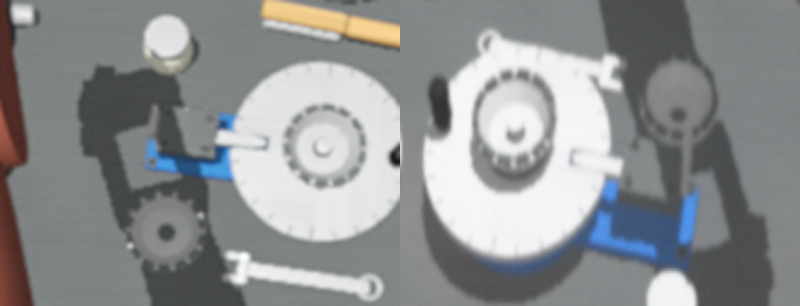

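The bar fills the slot to its end at (265,141), the plate is against the block, the cup wheel is seated at (323,147), and the jar, spare wheel and spanner haven't moved. The hand is clear, so I'll hand the job in.

```bash
python3 -c "
from station import env
print(env.close_job())"
```

```text
the job is handed in; nothing more can be done
None
```

The turntable is locked and the job is handed in; the robot gives no verdict, so this rests on my own last checks.

**What I did:** I pushed the handle anticlockwise by about 110° with half-open fingers. The slot was then within about 1 mm of the bar's line while the bar was still out. With the fingers shut, I pushed the thumb plate in at about 3 N until it stopped, reaching 10.6 N at the stop. I then drew the hand clear, finishing at about 16 s.

**Last checks:**
- **Bar:** it stopped with the thumb face about 206 mm from the disc's axis, the stated home distance. Both views show it filling the slot.
- **Cup wheel:** it looks seated in both views. I judged this by eye, because the network's best cup-wheel hit in the last picture was a purple look-alike.
- **Bystanders:** the spare wheel, jar and spanner look unmoved, as does the part of the brush in the picture. The hammer and pan were outside the last crops, so I didn't check them at the end. I felt no unexpected forces.
- **Disagreement:** the first picture put the thumb plate about 7 mm closer to the axis than stated. The stop matched the stated distance, so I put this down to picture error.

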